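Run a glass sample out over the edge of the painting block and keep it from tipping

TASK

Take the forked key from the bench, fit it over the screw head of the catch on the painting block and swing the catch's tongue outward, a quarter turn clockwise, clear of the carrier board; then stand the key upright on the bench again and let go of it. Slide the carrier board with its glass sample outward along the block, without lifting or tipping it, until its front edge is level with the gauge needle; by then it would tip over, so finish still holding it by its wooden knob or holding its tail down, lying flat on the block. Touch the catch with nothing but the key, do not force the board against it, and leave the jars and brush pots where they are.

Things in the scene. Friction and masses are not known exactly. Their poses are not given: they have to be found in the camera images.
- block: Fixed grey painting block, 300 (x) x 180 (y) x 45 high mm, on the bench. Origin: centre of its underside. The board slides out over its +x end (150 mm from the origin): outward means +x of the block. On top two aluminium guide strips, 10 wide, 6 high, run along x and form a 105 mm wide channel centred on y = 0.
- screw_head (a point): Top of the steel catch's screw head, on its upright axis, 80 mm above the bench, at block x = 138, y = -74. The point turns with the catch. Tongue: 14 wide, reaching 42 mm along the point's +x, 52 to 58 mm above the bench. Head, standing on it: an upright bar 32 long (point x, in line with the tongue), 9 thick, 17 high, then a 28 x 6 x 5 mm tip.
- catch (a joint): Angle of the catch (rad). 0: tongue points along the block's +y, in front of the board, barring its way. Grows clockwise seen from above, tongue swinging outward; near 1.57 it points along the block's +x and the board is free (from about 1.25). Stops at -0.15 and 1.9. Turns stiffly (0.2 N m), stays where left.
- key_mid (a point): Centre of the loose key, 58 mm above its underside. It stands upright on its fork: 116 high, 0.18 kg. The lowest 32 mm: a steel block 40 (x) x 38 (y) with a slot 15 wide (y), 18 deep, open below and right through along x, which fits over the bar of the screw head, either way round. Above: a flat wooden grip 36 (x) x 16 (y) mm; pinch it across y.
- board_mid (a point): Centre of the loose wooden carrier board, 260 (x) x 100 (y) x 14 mm, in the block's channel, x outward, top 59 mm above the bench. A glass sample 110 x 90 x 10 mm is fixed on its front (+x) half, 3 mm behind the front edge. About 0.48 kg in all (varies by a quarter), centre of mass about 97 mm behind the front edge.
- board_front (a point): Middle of the board's front (+x) edge, 130 mm from board_mid.
- board_knob (a point): Centre of the wooden knob fixed on the board's tail, 100 mm behind board_mid: 40 (x) x 30 (y) mm, 36 high, its top 95 mm above the bench (36 mm above the board's top).
- needle_tip (a point): Tip of the needle of the fixed gauge (post 100 high on a 50 x 50 mm foot), 78 mm above the bench, about 8 mm beside the board's path (+y side). The needle points along the point's -y, square to the path; the point's x is the block's x. The board's front edge is to come level with it along x. The post stands 48 mm along +y.
- brush_jar_mid (a point): Bystander: glass jar of brushes, 76 across, 100 high (about 210 with brushes); point 50 mm up.
- brush_pot_mid (a point): Bystander: plastic pot of brushes, 84 across, 75 high (about 170 with brushes); point half-way up the pot.
- ink_jar_mid (a point): Bystander: small dark jar, 48 across, 58 high; point half-way up.
- clear_jar_mid (a point): Bystander: clear jar, 64 across, 85 high; point half-way up.
- white_jar_mid (a point): Bystander: white jar, 72 across, 85 high; point half-way up.
Mind the look-alikes: they are no part of the job. What is shaped like the part that bears key_mid but blue, red or yellow is not meant.

How it is judged:
By the outcome, as a careful person would: the job done as asked, in the order asked, and still so for the second after the job is handed in, while the arm keeps its last pose, push and grip.
It also fails if it takes over 72 s, if anything falls off the work surface, if the arm or the gripper's body presses on something with over 40 N, if the wrist force passes 120 N, or if a joint passes its speed limit or range.

ROBOT

A 6-joint arm with a two-finger parallel gripper is mounted at the origin on the work surface. World frame = base frame: x ahead of the robot, y to its left, z up, the work surface at z = 0. Lengths are in mm, angles in rad, forces in N, time in s.
With the tool pointing down it reaches from about 275 to 825 mm from the base axis. Payload 4.9 kg.
Tool frame: the origin (TCP) lies at the very end of the fingers, on their centre line; the grasp point (between the pads) lies 19 mm behind it; z points along the fingers, y is the line along which they close (so a half turn about z gives the same grasp; the last joint's range is limited). The gripper opens to 85 mm and grips with 20 to 120 N. Pads are 22 mm wide; open, the fingers measure 114 mm over their backs; the gripper's body (76 mm by 85 mm) begins 54 mm behind the grasp point. The pads swing forward as they close: fully open they stand 13 mm farther back than shut.
Start: joints at [1.062, 0.326, -0.193, 1.052, 0, 1.437], TCP at [201.343, 511.839, 231.281] pointing down, gripper open.
Joint ranges: [-2.65, 2.65], [-0.97, 1.79], [-1.3, 1.35], [-1.93, 2.1], [-1.47, 1.37], [-3.14, 3.14]. Speed limits (rad/s): [2.57, 2.57, 3.14, 3.14, 3.14, 3.14].

INTERFACE

Orientations are given as [roll, pitch, yaw] about the fixed x, y, z axes, in that order (R = Rz(yaw) Ry(pitch) Rx(roll)).
In Python, from bench import bot, solve_ik, imaging gives the robot as it stands. Calls block until the motion is done:
- bot.move_ptp(position, orientation): joint-space move of the TCP to a pose.
- bot.movel(position, rot=None, max_speed=150, threshold=None): straight line of the TCP; rot=None keeps the orientation; max_speed is the mean speed in mm/s. With threshold (N) it stops when the force on the tool has changed by that much, and returns True; else False.
- bot.move_j(angles): joint-space move.
- bot.grip(opening, effort=None): opening from 0.0 (shut) to 1.0 (fully open); effort is the grip in N (None keeps the last); returns when the fingers have stopped.
- bot.dwell(seconds).
- solve_ik(position, orientation): joint angles nearest the present ones, or None.
- bot.get_state(): the state.
- imaging.capture(name): name is "side" or "top"; returns the picture (384x512x3 uint8, blue, green, red); there is no depth.
- imaging.camera_model(name): a dict with "K" (3x3 intrinsics, pixels), "position" and "rotation" of the camera in the world. Camera axes: x right, y up, looking along -z (the intrinsics and any distortion apply to the point x, -y, -z); pixel columns grow to the right and rows downward; lengths in mm; the calibration is good to about 2 mm. A picture is of the moment at which its call begins. camera_model takes no time and is no camera call.
A pose or a line that the arm cannot do raises bot.IKError and nothing moves.
- bot.sign_off(): hands the job in; it is judged then, once.
The state is a dict: "t": time; "qpos": joint angles; "joint_velocities": joint speeds; "effort": joint torques, N m; "tcp_pos": TCP position; "orientation": TCP orientation; "contact_force": force on the tool from outside, world axes, zero at the start; "wrist_torque": the same for the moment, N m; "opening": opening from 0.0 (shut) to 1.0 (fully open); "gripper_force": force on a finger pad.
Only numpy, scipy, OpenCV 4.12 (cv2) and the standard library are available. Lean on these libraries where they do the work, as an engineer would, in place of code of your own. Each camera call takes 0.05 s, during which the arm holds its last target. There are 200 camera calls.

## Working session

There is one attempt and no reset: what is moved stays moved. The work goes in short steps, each a Python script; the robot and the scene stay as the last script left them, time stands still between calls to the robot, and variables do not carry over. Pictures are saved under pics/ and viewed, at most 13 in all, crops included, and the job is handed in when it is done.

```bash
ls; mkdir -p pics; python3 - <<'E'
from bench import bot, imaging
import cv2
for n in("side","top"):
    cv2.imwrite(f"pics/{n}0.png",imaging.capture(n)); m=imaging.camera_model(n); print(n,m)
E
```

```text
pics
side {'K': array([[498.02619555,   0.        , 254.94873975],
       [  0.        , 498.02619555, 197.92359622],
       [  0.        ,   0.        ,   1.        ]]), 'position': array([  100.15409355, -1218.8984774 ,  1172.49864165]), 'rotation': array([ 0.86776599,  0.00551894, -0.33514692])}
top {'K': array([[459.24919528,   0.        , 257.6870877 ],
       [  0.        , 459.24919528, 190.56502513],
       [  0.        ,   0.        ,   1.        ]]), 'position': array([ 367.79413998,   -8.65973478, 1591.46577508]), 'rotation': array([ 0.10228295,  0.002364  , -1.59441241])}
```

View images.

View pics/side0.png

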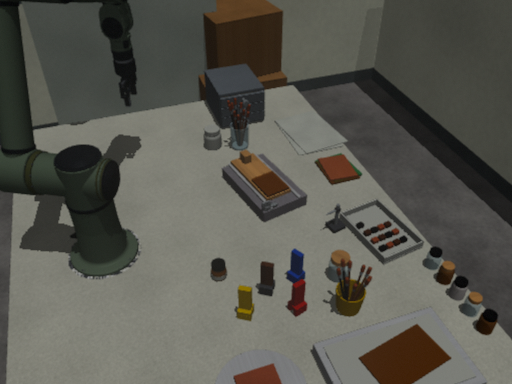

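View pics/top0.png

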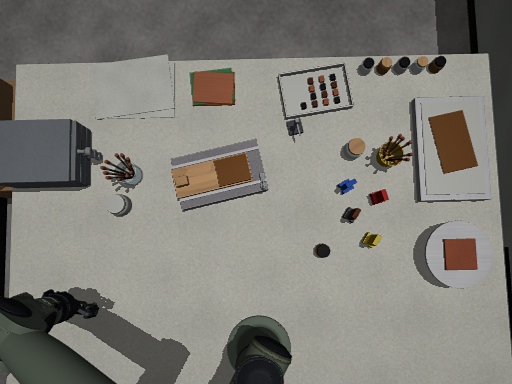

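```bash
cat > h.py <<'E'
import numpy as np, cv2
from scipy.spatial.transform import Rotation as R
from bench import bot, imaging, solve_ik
def cam(n):
    m=imaging.camera_model(n); return m["K"],m["position"],R.from_euler("xyz",m["rotation"]).as_matrix()
def ray(n,u,v):
    K,p,r=cam(n); d=r@(np.array([1,-1,-1])*(np.linalg.inv(K)@[u,v,1])); return p,d
def onz(n,uv,z):
    p,d=ray(n,*uv); return p+d*(z-p[2])/d[2]
def proj(n,P):
    K,p,r=cam(n); c=r.T@(np.asarray(P,float)-p); q=K@(c*[1,-1,-1]); return q[:2]/q[2]
def tri(uvs):  # {name:(u,v)}
    A=np.zeros((3,3));b=np.zeros(3)
    for n,uv in uvs.items():
        p,d=ray(n,*uv); d/=np.linalg.norm(d); M=np.eye(3)-np.outer(d,d); A+=M;b+=M@p
    return np.linalg.solve(A,b)
E
python3 - <<'E'
from h import *
np.set_printoptions(precision=1,suppress=True)
print(onz("top",(258,345),0),onz("side",(103,250),0))
t=cv2.imread("pics/top0.png");s=cv2.imread("pics/side0.png")
r=lambda i,x,y,w,h,k:cv2.resize(i[y:y+h,x:x+w],None,fx=k,fy=k,interpolation=cv2.INTER_CUBIC)
a=r(t,160,110,160,110,5); cv2.imwrite("pics/tb.png",a)
b=r(s,210,140,144,110,5)
cv2.imwrite("pics/sb.png",b)
c=np.hstack([r(t,310,170,80,90,5),r(s,230,240,80,90,5)]); cv2.imwrite("pics/key.png",c)
E
```

```text
[8.5 2.5 0. ] [-2.1  8.1  0. ]
```

View pics/tb.png

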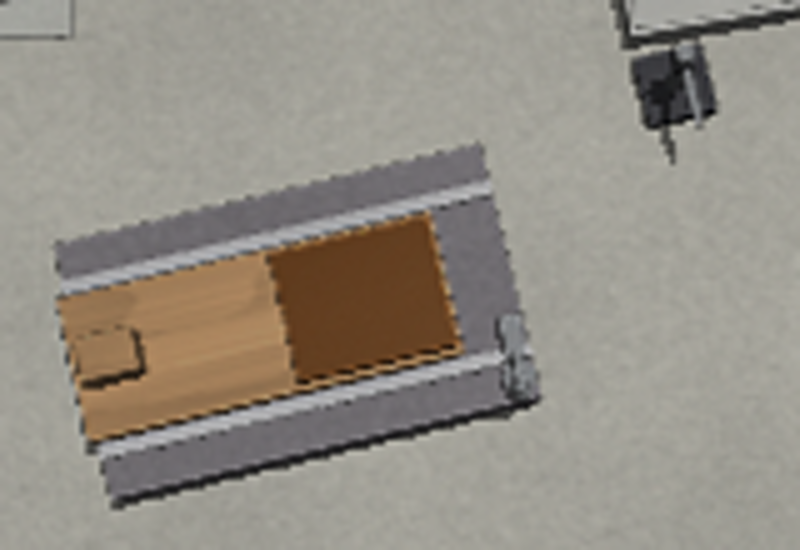

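View pics/sb.png

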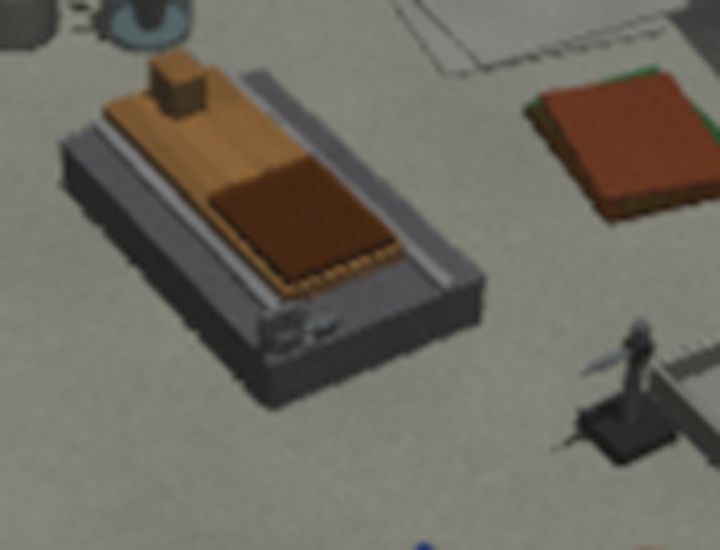

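View pics/key.png

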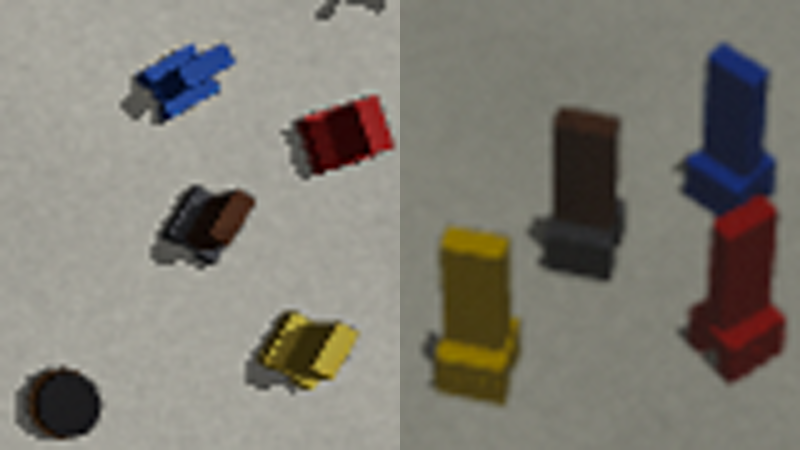

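```bash
cat > m.py <<'E'
from h import *
from scipy.optimize import least_squares
np.set_printoptions(precision=1,suppress=True)
c=lambda x0,y0,p:np.array([x0+(p[0]+.5)/5-.5,y0+(p[1]+.5)/5-.5])
T=lambda p:c(160,110,p); S=lambda p:c(210,140,p)
obs=[("top",(-150,90,45),T((57,242))),("top",(150,90,45),T((483,144))),("top",(150,-90,45),T((538,398))),
("top",(-150,-90,45),T((110,496))),
("side",(-150,-90,45),S((62,147))),("side",(-150,90,45),S((262,70))),("side",(150,90,45),S((485,282))),("side",(150,-90,45),S((270,368))),
("side",(150,-90,0),S((272,408))),("side",(150,90,0),S((480,323)))]
W=lambda q,P:np.r_[q[:2]+R.from_euler("z",q[2]).as_matrix()[:2,:2]@np.array(P[:2]),P[2]]
f=lambda q:np.concatenate([proj(n,W(q,P))-u for n,P,u in obs])
r=least_squares(f,[600,120,-1.4],loss="soft_l1")
q=r.x
E
python3 - <<'E'
from m import *
print(q[:2],q[2:].round(4)*1000,"mrad",f(q).reshape(-1,2)*1.0)
print("inv transform of board front",[ (R.from_euler("z",-q[2]).as_matrix()@(onz("top",T(p),59)-np.r_[q[:2],0])) for p in((432,212),(463,352))])
tip=tri({"top":T((702,125)),"side":S((585,373))}); print("needle",tip,"blk",R.from_euler("z",-q[2]).as_matrix()@(tip-np.r_[q[:2],0]))
for n,g,nm in(("top",T,0),("side",S,1)):
    o=(160,110) if nm==0 else (210,140)
    print(n,"screw head/tongue tip crop px",[(proj(n,W(q,P))-o+.5)*5-.5 for P in((138,-74,80),(138,-32,58))])
for n,(x0,y0,x1,y1) in(("top",(335,200,365,228)),("side",(255,255,280,300))):
    i=cv2.imread(f"pics/{n}0.png")[y0:y1,x0:x1].astype(int); 
    m=((i[...,2]-i[...,0]>12)).astype(np.uint8)
    l=(m*(i[...,2]>(75)))
    ys,xs=np.nonzero(l); print(n,m.sum(),l.sum(),i[...,2].max()); print("c",xs.mean()+x0,ys.mean()+y0)
    for row in i[...,2]*m: print(" ".join("%3d"%v for v in row))
E
```

```text
[589.3 120.5] [-1364.1] mrad [[-0.5 -0.4]
 [-0.  -0.6]
 [ 1.1 -0.5]
 [ 0.1  0.1]
 [-0.7 -1.3]
 [-0.1 -0.3]
 [ 0.1 -0.7]
 [-0.4 -0.1]
 [-0.9  1.6]
 [ 0.3  0.7]]
inv transform of board front [array([104.8,  47.4,  59. ]), array([103.5, -50.4,  59. ])]
needle [ 709.7 -155.5   80.1] blk [294.8  61.2  80.1]
top screw head/tongue tip crop px [array([521.3, 370.7]), array([506.6, 314.2])]
side screw head/tongue tip crop px [array([279.1, 310.4]), array([330.9, 313.9])]
top 70 11 180
c 357.45454545454544 213.1818181818182
  0   0   0   0   0   0   0   0   0   0   0   0   0   0   0   0   0   0   0   0   0   0   0   0   0   0   0   0   0   0
  0   0   0   0   0   0   0   0   0   0   0   0   0   0   0   0   0   0   0   0   0   0   0   0   0   0   0   0   0   0
  0   0   0   0   0   0   0   0   0   0   0   0   0   0   0   0   0   0   0   0   0   0   0   0   0   0   0   0   0   0
  0   0   0   0   0   0   0   0   0   0   0   0   0   0   0   0   0   0   0   0   0   0   0   0   0   0   0   0   0   0
  0   0   0   0   0   0   0   0   0   0   0   0   0   0   0   0   0   0   0   0   0   0   0   0   0 
[... 6635 characters left out ...]

  0   0   0   0   0   0   0   0   0   0   0   0   0   0   0   0   0   0   0   0   0   0   0   0   0
  0   0   0   0   0   0   0   0   0   0   0   0   0   0   0   0   0   0   0   0   0   0   0   0   0
  0   0   0   0   0   0   0   0   0   0   0   0   0   0   0   0   0   0   0   0   0   0   0   0   0
  0   0   0   0   0   0   0   0   0   0   0   0   0   0   0   0   0   0   0   0   0   0   0   0   0
  0   0   0   0   0   0   0   0   0   0   0   0   0   0   0   0   0   0   0   0   0   0   0   0   0
  0   0   0   0   0   0   0   0   0   0   0   0   0   0   0   0   0   0   0   0   0   0   0   0   0
  0   0   0   0   0   0   0   0   0   0   0   0   0   0   0   0   0   0   0   0   0   0   0   0   0
```

```bash
python3 - <<'E'
from m import *
P={}
for n,(x0,y0,x1,y1),th in(("top",(350,200,365,228),50),("side",(255,255,280,268),42)):
    i=cv2.imread(f"pics/{n}0.png")[y0:y1,x0:x1].astype(int)
    ys,xs=np.nonzero(((i[...,2]-i[...,0]>12)&(i[...,2]>th)))
    pts=np.c_[xs+x0,ys+y0]; P[n]=pts.mean(0); w=np.array([onz(n,p,116)[:2] for p in pts])
    d=np.linalg.svd(w-w.mean(0))[2][0]; print(n,P[n],onz(n,P[n],116),"yaw",np.degrees(np.arctan2(d[1],d[0])),len(pts))
print(tri(P))
s=bot.get_state(); print({k:s[k] for k in("t","tcp_pos","orientation","opening","gripper_force")})
k=tri(P)
print("screw",W(q,(138,-74,80)), "knob if front 104:",W(q,(104-230,0,95)))
for yaw in(-.93,-.93+np.pi,.6,-.6,.207,.207-np.pi,-1.364,-1.6,-1.6+np.pi):print(yaw,solve_ik([k[0],k[1],150],[np.pi,0,yaw]),solve_ik([*W(q,(138,-74))[:2] if 0 else W(q,(138,-74,0))[:2],120],[np.pi,0,yaw]))
E
```

```text
File "<stdin>", line 12
    for yaw in(-.93,-.93+np.pi,.6,-.6,.207,.207-np.pi,-1.364,-1.6,-1.6+np.pi):print(yaw,solve_ik([k[0],k[1],150],[np.pi,0,yaw]),solve_ik([*W(q,(138,-74))[:2] if 0 else W(q,(138,-74,0))[:2],120],[np.pi,0,yaw]))
                                                                                                                                                              ^^
SyntaxError: invalid syntax
```

```bash
python3 - <<'E'
from m import *
P={}
for n,(x0,y0,x1,y1),th in(("top",(350,200,365,228),50),("side",(255,255,280,268),42)):
    i=cv2.imread(f"pics/{n}0.png")[y0:y1,x0:x1].astype(int)
    ys,xs=np.nonzero(((i[...,2]-i[...,0]>12)&(i[...,2]>th)))
    pts=np.c_[xs+x0,ys+y0]; P[n]=pts.mean(0); w=np.array([onz(n,p,116)[:2] for p in pts])
    d=np.linalg.svd(w-w.mean(0))[2][0]; print(n,P[n],onz(n,P[n],116),"yaw",np.degrees(np.arctan2(d[1],d[0])),len(pts))
print(tri(P))
s=bot.get_state(); print({k:s[k] for k in("t","tcp_pos","orientation","opening","gripper_force")})
k=tri(P); sc=W(q,(138,-74,80))
print("screw",sc, "knob:",W(q,(104-230,0,95)))
for yaw in(.6,-.6,-.6+np.pi,.207,.207-np.pi,.207+np.pi,-1.5,-1.5+np.pi):
  a=[solve_ik([*p[:2],130],[np.pi,0,yaw]) for p in(k,sc)]
  print(round(yaw,2),*[None if j is None else np.round(j,2) for j in a])
E
```

```text
top [356.3 212.9] [ 439.5 -323.6  116. ] yaw 146.8148912216567 53
side [267.  263.8] [ 441.7 -324.2  116. ] yaw -33.85078455941559 65
[ 440.6 -323.9  115.9]
{'t': 0.1, 'tcp_pos': array([201.1, 511.4, 230.6]), 'orientation': array([-3.1, -0. ,  2.8]), 'opening': 0.9999686868100564, 'gripper_force': 0.0}
screw [545.2 -29.7  80. ] knob: [563.5 243.8  95. ]
0.6 [-0.8  0.4 -0.3  0.8  0.   1.8] [-0.2  0.4 -0.3  0.8  0.   2.4]
-0.6 [-0.8  0.4 -0.3  0.8  0.   3. ] [-0.2  0.4 -0.3  0.8  0.  -2.7]
2.54 [-0.8  0.4 -0.3  0.8  0.  -0.2] [-0.2  0.4 -0.3  0.8  0.   0.4]
0.21 [-0.8  0.4 -0.3  0.8  0.   2.2] [-0.2  0.4 -0.3  0.8  0.   2.7]
-2.93 [-0.8  0.4 -0.3  0.8  0.  -1. ] [-0.2  0.4 -0.3  0.8  0.  -0.4]
3.35 [-0.8  0.4 -0.3  0.8  0.  -1. ] [-0.2  0.4 -0.3  0.8  0.  -0.4]
-1.5 [-0.8  0.4 -0.3  0.8  0.  -2.4] [-0.2  0.4 -0.3  0.8  0.  -1.8]
1.64 [-0.8  0.4 -0.3  0.8  0.   0.7] [-0.2  0.4 -0.3  0.8  0.   1.3]
```

```bash
python3 - <<'E'
from m import *
O=[np.pi,0,2.56]
bot.move_ptp([440.6,-323.9,210],O); bot.grip(.7,60)
bot.movel([440.6,-323.9,60],max_speed=120)
bot.grip(0,60); s=bot.get_state(); print(s["t"],s["opening"],s["gripper_force"],s["tcp_pos"],s["orientation"],s["contact_force"])
bot.movel([440.6,-323.9,130],max_speed=100)
sc=W(q,(138,-74,80)); 
bot.move_ptp([sc[0],sc[1],165],[np.pi,0,q[2]+np.pi*1.5]); s=bot.get_state(); print(s["t"],s["opening"],s["gripper_force"],s["tcp_pos"],s["contact_force"])
c=[]
for n,o in(("top",(235,150)),("side",(240,165))):
    i=imaging.capture(n); cv2.imwrite(f"pics/{n}1.png",i); c.append(cv2.resize(i[o[1]:o[1]+60,o[0]:o[0]+50],None,fx=8,fy=8,interpolation=cv2.INTER_CUBIC))
cv2.imwrite("pics/c1.png",np.hstack(c))
E
```

```text
5.4 0.1793758590657429 61.304837465286255 [ 440.8 -324.1   60.4] [3.1 0.  2.6] [ 0.6 -0.   2.3]
7.45 0.1774052232580268 60.87821960449219 [545.  -30.7 164.7] [ 0.8  0.2 -1.7]
```

View pics/c1.png

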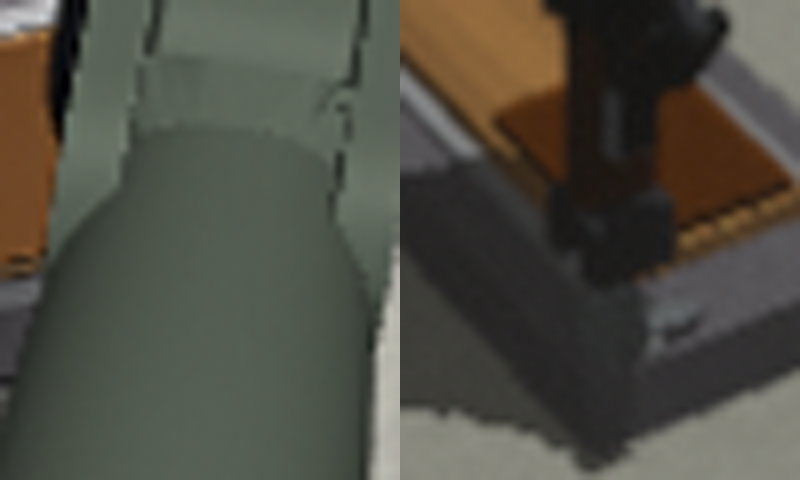

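```bash
python3 - <<'E'
from m import *
c=[]
def box(im,n,o,k,pts):
    for p in pts:
        u=(proj(n,p)-o+.5)*k-.5; cv2.circle(im,tuple(int(round(x)) for x in u),2,(0,255,255),-1)
tipc=[W(q,(138+a,-74+b,80)) for a in(-3,3) for b in(-14,14)]+[W(q,(138+a,-74+42,58)) for a in(-7,7)]
s=bot.get_state();t=s["tcp_pos"];yaw=q[2]+np.pi/2
key=[np.r_[t[:2],t[2]-60.4]+R.from_euler("z",yaw).apply([a,b,h]) for a in(-20,20) for b in(-19,19) for h in(0,32)]
for f,n,o,pts in(("top0","top",(250,170),tipc),("side0","side",(252,192),tipc),("side1","side",(255,180),key)):
    i=cv2.imread(f"pics/{f}.png"); o=np.array(o); e=cv2.resize(i[o[1]:o[1]+36,o[0]:o[0]+26],None,fx=10,fy=10,interpolation=cv2.INTER_CUBIC)
    e=cv2.convertScaleAbs(e,alpha=1.4); box(e,n,o,10,pts); c.append(e)
cv2.imwrite("pics/c2.png",np.hstack(c))
E
```

```text
(no output)
```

View pics/c2.png

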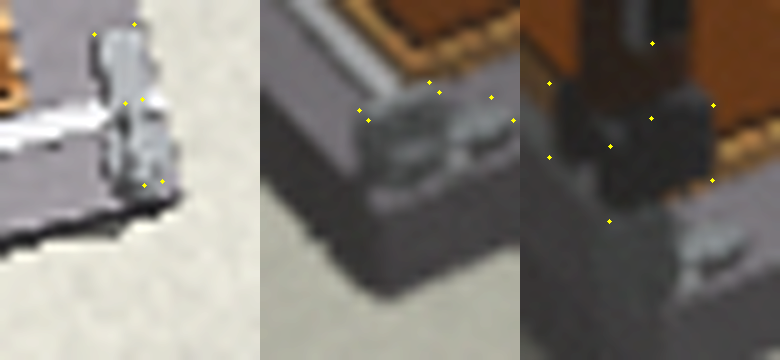

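```bash
python3 - <<'E'
from m import *
O=[np.pi,0,q[2]+np.pi*1.5]
bot.movel([543.5,-31.7,146],O,max_speed=100)
s0=bot.get_state()
h=bot.movel([543.5,-31.7,125],max_speed=30,threshold=8); s=bot.get_state()
print(s["t"],h,s["tcp_pos"],s["contact_force"]-s0["contact_force"],((s["wrist_torque"]-s0["wrist_torque"])*1000),s["opening"])
cv2.imwrite("pics/side2.png",imaging.capture("side"))
E
```

```text
8.7417 False [543.4 -31.5 125. ] [ 0.5 -0.7 -0.5] [178.7  96.   26.1] 0.1816192478495992
```

```bash
python3 - <<'E'
from m import *
s0=bot.get_state()
h=bot.movel([543.5,-31.7,120.5],max_speed=20,threshold=6); s=bot.get_state()
print(s["t"],h,s["tcp_pos"],s["contact_force"]-s0["contact_force"],((s["wrist_torque"]-s0["wrist_torque"])*1000))
i=imaging.capture("side")[165:225,240:300]; cv2.imwrite("pics/c3.png",cv2.convertScaleAbs(cv2.resize(i,None,fx=9,fy=9,interpolation=cv2.INTER_CUBIC),alpha=2))
E
```

```text
9.0417 True [544.  -31.5 122.2] [-0.2  0.5  6.4] [-119.8   33.5  -46.3]
```

View pics/c3.png

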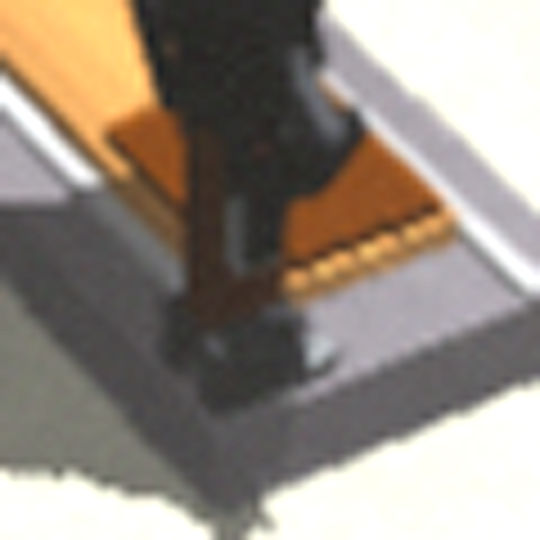

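```bash
python3 - <<'E'
from m import *
p=np.array([543.5,-31.7,123.5]); y0=q[2]+np.pi*1.5
bot.movel(p,max_speed=20)
f0=bot.get_state()["contact_force"]
for d in np.radians([12,24,36,48,60,72,84,95]):
    bot.movel(p,[np.pi,0,y0-d],max_speed=30) if 0 else bot.move_ptp(p,[np.pi,0,y0-d])
    for _ in range(3):
        s=bot.get_state(); F=(s["contact_force"]-f0)[:2]
        if np.linalg.norm(F)<6: break
        p[:2]+=F/np.linalg.norm(F)*1.0; bot.movel(p,max_speed=30)
    print(round(np.degrees(d)),s["t"],p,s["contact_force"]-f0,s["wrist_torque"][2],s["opening"])
    if np.linalg.norm(F)>40: break
E
```

```text
12 9.7 [543.5 -31.7 123.5] [-1.5  3.4  0.9] 0.06692148321229334 0.17901991996738165
24 10.2667 [543.1 -30.8 123.5] [-1.2  4.4  0.8] 0.07066080172930761 0.17880524278026466
36 10.5833 [543.1 -30.8 123.5] [-1.2  5.3  0.3] 0.11001877887600585 0.17791815552586843
48 10.9 [543.1 -30.8 123.5] [-0.3  5.2 -0.4] 0.10424526075213074 0.17430773910504735
60 11.2167 [543.1 -30.8 123.5] [ 1.4  3.7 -0.9] 0.08951439341344425 0.17328218308000307
72 11.5333 [543.1 -30.8 123.5] [ 1.6  3.1 -1.7] 0.14717001538639402 0.17769605902113897
84 11.85 [543.1 -30.8 123.5] [ 3.   2.6 -1.5] 0.0800569435013789 0.17836107379058694
95 12.15 [543.1 -30.8 123.5] [ 4.4  2.2 -1.2] 0.11308102369397371 0.17831884922633906
```

```bash
python3 - <<'E'
from m import *
p=np.array([543.1,-30.8,123.5]); y0=q[2]+np.pi*1.5
for d in(100.5,95): bot.move_ptp(p,[np.pi,0,y0-np.radians(d)])
print(bot.get_state()["contact_force"])
bot.movel(p+[0,0,50],max_speed=60); print(bot.get_state()["contact_force"])
O=[np.pi,0,2.56]
bot.move_ptp([440.6,-323.9,110],O); bot.movel([440.6,-323.9,64],max_speed=80)
h=bot.movel([440.6,-323.9,58],max_speed=15,threshold=5); s=bot.get_state(); print(h,s["tcp_pos"],s["opening"])
bot.grip(.6); bot.movel([440.6,-323.9,230],max_speed=150)
k=W(q,(-126,0,0)); bot.move_ptp([300,-200,260],[np.pi,0,2.56])
print(bot.get_state()["t"])
c=[]
for n,o in(("top",(160,130)),("top",(300,160)),("side",(220,145)),("side",(235,245))):
    i=imaging.capture(n); cv2.imwrite(f"pics/{n}3.png",i); c.append(cv2.resize(i[o[1]:o[1]+80,o[0]:o[0]+112],None,fx=3.5,fy=3.5,interpolation=cv2.INTER_CUBIC))
cv2.imwrite("pics/c4.png",np.vstack([np.hstack(c[:2]),np.hstack(c[2:])]))
E
```

```text
[ 1.   1.4 -1.9]
[-0.5 -0.6 -2. ]
True [ 441.  -324.4   60.3] 0.18245060204371616
18.5167
```

View pics/c4.png

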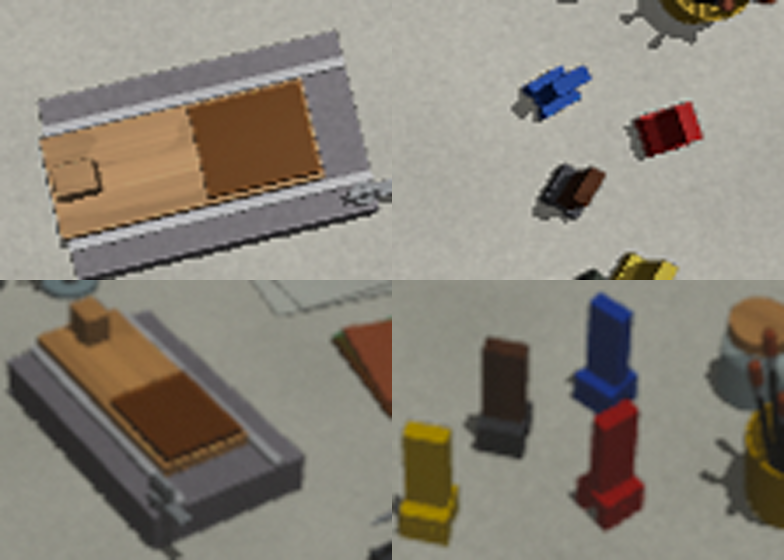

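```bash
python3 - <<'E'
from m import *
kt=onz("top",T((110,355)),95); print("knob top",kt, "model",W(q,(-126,0,95)))
k=W(q,(-126,0,0))+[-2,-1,0]
O=[np.pi,0,q[2]+np.pi]
bot.move_ptp([k[0],k[1],220],O); bot.grip(1.0); bot.movel([k[0],k[1],100],max_speed=150)
s0=bot.get_state()
print(bot.movel([k[0],k[1],65],max_speed=60,threshold=6))
bot.grip(0,40); s=bot.get_state(); print(s["t"],s["tcp_pos"],s["opening"],s["gripper_force"],s["contact_force"]-s0["contact_force"],s["wrist_torque"]-s0["wrist_torque"])
c=[]
for n,o in(("top",(165,145)),("side",(225,140))):
    i=imaging.capture(n);cv2.imwrite(f"pics/{n}4.png",i)
E
```

```text
knob top [560.3 240.3  95. ] model [563.5 243.8  95. ]
False
23.2583 [561.7 242.9  65.4] 0.3457260978558884 41.974913477897644 [-1.  -0.6  3.1] [-0.   0.2  0.1]
```

```bash
python3 - <<'E'
from m import *
bot.grip(0,70); s0=bot.get_state(); f0=s0["contact_force"]; print(f0)
u=np.array([np.cos(q[2]),np.sin(q[2])]); v=np.array([-u[1],u[0]])
p0=np.array([*(W(q,(-126,0,0))+[-2,-1,0])[:2],64.7]); lat=0
for d in(20,50,80,110,140,170):
    bot.movel([*(p0[:2]+u*d+v*lat),p0[2]],max_speed=60)
    s=bot.get_state(); F=s["contact_force"]-f0; fl=F[:2]@v; print(d,s["t"],"along %.1f lat %.1f z %.1f"%(F[:2]@u,fl,F[2]),s["tcp_pos"],lat,s["opening"])
    if abs(F[:2]@u)>15 or abs(fl)>25: break
    if abs(fl)>4: lat+=.7*np.sign(fl)
c=[]
for n,o in(("top",(225,115)),("side",(255,150))):
    i=imaging.capture(n);cv2.imwrite(f"pics/{n}5.png",i); c.append(cv2.resize(i[o[1]:o[1]+90,o[0]:o[0]+100],None,fx=4,fy=4,interpolation=cv2.INTER_CUBIC))
cv2.imwrite("pics/c5.png",cv2.convertScaleAbs(np.hstack(c),alpha=1.4))
E
```

```text
[-1.5  0.1  5.5]
20 24.0583 along -3.3 lat 1.2 z 0.6 [566.  224.5  65.5] 0 0.34224379199952065
50 24.7083 along -4.1 lat 2.3 z 0.6 [572.2 195.4  65.5] 0 0.33552208770354836
80 25.3583 along -4.2 lat 1.9 z 1.4 [578.3 166.   65.5] 0 0.34060227803098
110 26.0083 along -3.9 lat 2.8 z 1.2 [584.4 136.7  65.5] 0 0.33781002806414706
140 26.6583 along -4.1 lat 1.6 z 1.7 [590.6 107.3  65.5] 0 0.34199634173732113
170 27.3083 along -4.5 lat 2.3 z 1.6 [596.8  78.   65.5] 0 0.34157647513064765
```

View pics/c5.png

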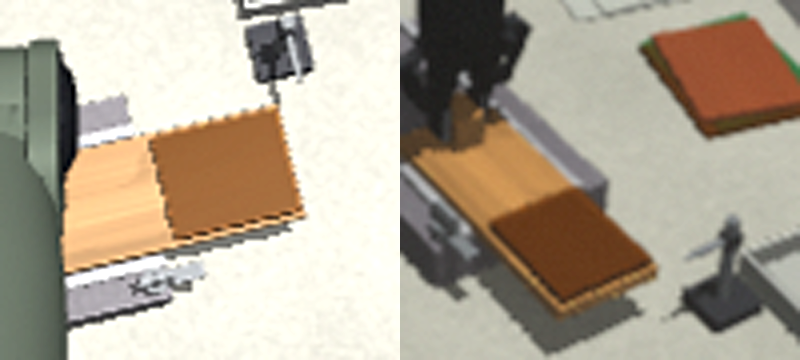

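```bash
python3 - <<'E'
from m import *
t=cv2.imread("pics/top5.png").astype(int); s=cv2.imread("pics/side5.png").astype(int)
u=np.array([np.cos(q[2]),np.sin(q[2])]); o=np.array(q[:2])
bx=lambda P:(P[:2]-o)@u
# front edge in top: subpixel crossing of (R-B) along rows
for r in range(147,167,3):
    a=(t[r,:,2]-t[r,:,0]).astype(float); w=a[280:310]; h=35.
    j=np.nonzero(w>h)[0].max(); x=280+j+(w[j]-h)/(w[j]-w[j+1]); print("%.1f:%.1f"%(x,bx(onz("top",(x,r),59))),end=" ")
print("\nside corners",bx(onz("side",(255+257.5/4-.4,150+268/4-.4),59)),bx(onz("side",(255+157.5/4-.4,150+303/4-.4),59)))
print(t[116:142,288:306].mean(2).astype(int)); print(s[203:220,318:340].mean(2).astype(int))
E
```

```text
295.7:272.5 296.2:271.7 297.4:273.3 298.2:273.4 298.7:272.7 299.1:271.7 300.4:273.4 
side corners 273.92617376494394 265.60093230565025
[[194 181 127  84  65  61  65  58  54  52  56  58  48  61  71  64  69  77]
 [ 65  63  55  50  58  60  51  56  63  64  73  80 168 176 175 178 178 171]
 [ 47  44  69  74  67  73  83  81 163 173 148 115 174 179 177 180 178 175]
 [168 182 184 185 184 189 119 155 151 147 118  71 104 169 178 174 173 173]
 [187 187 130 122 100  83  40 111 143 148 130  75 109 170 174 174 173 174]
 [104  85  69  69  67  68  28  87 144 151 112  70  75 168 175 173 176 176]
 [ 69  68  67  68  67  70  33  37  69  53  71  66  65 126 170 174 174 174]
 [ 68  68  70  70  68  71  43  33  33  54  40  62  63 101 168 177 177 175]
 [ 71  70  71  71  71  65  41  14  53 150  74  61  64 111 174 178 173 170]
 [ 64  71  72  73  74  44  40  38  64 146  98  69  64  63 170 179 174 172]
 [ 69  73  41  34  34  37  41  41  46 137 132  81  65  64 124 173 177 177]
 [ 67  73  41  33  31  36  41  40  39 115 139  85  66  64 104 175 183 181]
 [ 62  40  31  30  33  31  33  57  66 107 156  89  65  65  90 17
[... 1868 characters left out ...]
5 108  99  91  88 106 115  82
   37  37  48  75]
 [134 137 137 134 133 132 134 137 133 116  97  88  87 100 115 125 124  81
   43  47  65  94]
 [117 138 137 136 134 134 134 129 115 106 111 114 115 127 134 133 117  75
   46  52  81  98]
 [ 98 131 136 137 135 133 133 131 123 122 132 136 135 135 135 131 108  67
   46  53  86  90]
 [ 93 110 129 137 136 135 133 135 135 134 135 134 133 134 133 131 100  54
   47  51  96  95]
 [ 72 103 130 136 135 134 133 133 134 133 133 132 131 131 132 132  97  50
   50  54  94  91]
 [ 55 107 136 136 135 133 132 134 133 134 132 132 131 131 116  97  73  47
   50  53  69  66]
 [ 80 114 135 136 135 134 133 134 135 135 134 134 120  99  76  53  45  46
   51  52  49  48]]
```

```bash
python3 - <<'E'
from m import *
u=np.array([np.cos(q[2]),np.sin(q[2])]); v=np.array([-u[1],u[0]]);o=np.array(q[:2])
a=onz("top",(299.4,135.4),78); b=onz("side",(326,214.4),78); c=tri({"top":(299.4,135.4),"side":(326,214.4)})
for P in(a,b,c): print(P,(P[:2]-o)@u,(P[:2]-o)@v)
# side: front edge top line near its +y corner, board top z=59
s=cv2.imread("pics/side5.png").astype(int)
for col in range(298,320,4): print(col,[tuple(x) for x in s[214:228,col,[2,0]]])
E
```

```text
[ 705.8 -153.    78. ] 291.56931188458185 57.822247185693364
[ 710.6 -153.7   78. ] 293.27249054596814 62.41675061196633
[ 708.  -153.7   78.1] 292.74224882666323 59.899072768002014
298 [(np.int64(74), np.int64(19)), (np.int64(74), np.int64(18)), (np.int64(73), np.int64(19)), (np.int64(74), np.int64(20)), (np.int64(74), np.int64(21)), (np.int64(73), np.int64(18)), (np.int64(73), np.int64(21)), (np.int64(74), np.int64(21)), (np.int64(71), np.int64(19)), (np.int64(58), np.int64(20)), (np.int64(66), np.int64(23)), (np.int64(108), np.int64(47)), (np.int64(100), np.int64(46)), (np.int64(73), np.int64(36))]
302 [(np.int64(74), np.int64(19)), (np.int64(75), np.int64(21)), (np.int64(75), np.int64(20)), (np.int64(75), np.int64(22)), (np.int64(74), np.int64(19)), (np.int64(74), np.int64(19)), (np.int64(76), np.int64(21)), (np.int64(60), np.int64(21)), (np.int64(65), np.int64(29)), (np.int64(116), np.int64(49)), (np.int64(106), np.int64(47)), (np.int64(76), np.int64(37)), (np.int64(71), np.int64(38)), (np.int64(64), np.int64(50))]
306 [(np.int64(73), np.int64(18)), (np.int64(75), np.int64(21)),
[... 972 characters left out ...]
)), (np.int64(79), np.int64(37)), (np.int64(109), np.int64(85)), (np.int64(135), np.int64(122)), (np.int64(139), np.int64(129)), (np.int64(136), np.int64(126)), (np.int64(123), np.int64(113)), (np.int64(114), np.int64(104)), (np.int64(88), np.int64(80))]
318 [(np.int64(124), np.int64(108)), (np.int64(112), np.int64(82)), (np.int64(124), np.int64(61)), (np.int64(100), np.int64(45)), (np.int64(75), np.int64(35)), (np.int64(99), np.int64(58)), (np.int64(131), np.int64(110)), (np.int64(142), np.int64(130)), (np.int64(141), np.int64(130)), (np.int64(140), np.int64(130)), (np.int64(140), np.int64(128)), (np.int64(141), np.int64(130)), (np.int64(142), np.int64(131)), (np.int64(143), np.int64(131))]
```

```bash
cat > fin.py <<'E'
from m import *
u=np.array([np.cos(q[2]),np.sin(q[2])]); v=np.array([-u[1],u[0]]);o=np.array(q[:2]); bx=lambda P:(P[:2]-o)@u
def top_front(t,lo,hi,c0,c1):
    L=[]
    for r in range(lo,hi):
        w=(t[r,:,2].astype(float)-t[r,:,0])[c0:c1]; h=35.; j=np.nonzero(w>h)[0].max(); x=c0+j+(w[j]-h)/(w[j]-w[j+1]); L.append(bx(onz("top",(x,r),59)))
    return np.median(L)
E
python3 - <<'E'
from fin import *
print([round(bx(onz("side",p,59)),1) for p in((298,226.6),(302,224.6),(306,222.7),(310,220.8),(314,219.5))])
p0=np.array([*(W(q,(-126,0,0))+[-2,-1,0])[:2],64.7])
f0=bot.get_state()["contact_force"]
bot.movel([*(p0[:2]+u*189),p0[2]],max_speed=40); bot.dwell(.3)
s=bot.get_state();print(s["t"],s["tcp_pos"],s["contact_force"],s["opening"])
t=imaging.capture("top");sd=imaging.capture("side"); cv2.imwrite("pics/top6.png",t);cv2.imwrite("pics/side6.png",sd)
print("front top",top_front(t,145,165,285,318),"needle top 291.6")
c=[]
for i,o2 in((t,(255,115)),(sd,(280,180))): c.append(cv2.resize(i[o2[1]:o2[1]+60,o2[0]:o2[0]+65],None,fx=6,fy=6,interpolation=cv2.INTER_CUBIC))
cv2.imwrite("pics/c6.png",cv2.convertScaleAbs(np.hstack(c),alpha=1.4))
E
```

```text
[np.float64(277.2), np.float64(276.3), np.float64(275.7), np.float64(275.0), np.float64(276.8)]
28.3333 [600.6  60.1  65.6] [-1.5  6.2  8.6] 0.33906951667505913
front top 290.9775957194128 needle top 291.6
```

View pics/c6.png

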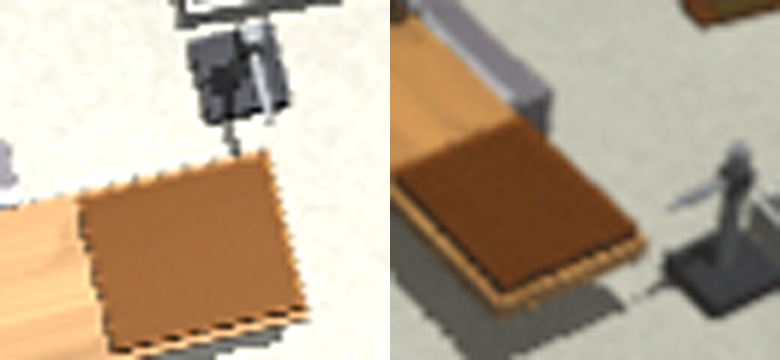

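```bash
python3 -c "
from bench import bot
bot.dwell(.3);print(bot.get_state()['t']);print(bot.sign_off())"
```

```text
28.7333
the job is handed in; nothing more can be done
None
```

I handed the job in at 28.7 s: the key turned the catch clear and stands upright on the bench again. The board lies flat, held by its knob, with its front edge within about 1 mm of the needle in both camera views.

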